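# Close the wicker hamper and thread its closing pin

## Robot

A 6-joint arm with a two-finger parallel gripper is mounted at the origin on the work surface. World frame = base frame: x ahead of the robot, y to its left, z up, the work surface at z = 0. Lengths are in m, angles in rad, forces in N, time in s.
With the tool pointing down it reaches from about 0.35 to 0.95 m from the base axis. Payload 17.4 kg.
Tool frame: the origin (TCP) lies on the mounting face of the last link; the fingertips stand 186 mm ahead of it and the grasp point (between the pads) lies 167 mm ahead of it; x points along the fingers, y is the direction in which the jaws open and shut, and the axes are right-handed (so a half turn about x gives the same grasp; the last joint's range is limited). The gripper opens to 93 mm and grips with 3 to 60 N. Pads are 15 mm wide; open, the fingers measure 128 mm over their backs; the gripper's body (75 mm by 188 mm) begins 65 mm behind the grasp point.
Start: joints at [1.215, 0.116, 1.442, -0, 1.584, -0.038], TCP at [0.211, 0.641, 0.405] pointing down, gripper open.
Joint ranges: [-2.83, 2.83], [-0.83, 2.19], [0.07, 2.5], [-1.14, 4.28], [0.01, 3], [-2.97, 2.97]. Speed limits (rad/s): [1.89, 1.89, 2.22, 3.14, 3.14, 3.14].

## Interface

Orientations are given as [roll, pitch, yaw] about the fixed x, y, z axes, in that order (R = Rz(yaw) Ry(pitch) Rx(roll)).
In Python, from plant import readout, vision, sign_off gives the robot as it stands.
- The arm moves only by the tool send_rows, never from a script. Its argument "commands" is a list of rows, each a list of 2 entries, a list of its own where there are three numbers: the shift along the tool's x, y, z each as a share of 0.1 m, from -1 to 1, then the turn, a rotation vector about the tool's x, y, z each as a share of 90 degrees, from -1 to 1. In form: [[[tx, ty, tz], [rx, ry, rz]], ...]. A call has 1 to 10 rows; each row is the pose to reach, as a shift and turn from the pose measured when the call began, along the tool's axes at that moment; what a row does not reach only later rows make up. A row lasts 1/10 s, in which the tool goes at most 50 mm and 8.59 degrees, less where a joint would pass 70% of its speed; a pose out of reach is approached as far as the arm can. A call with a number of a shift or a turn outside -1 to 1 is refused whole. A call with a gripper value outside its range is refused whole. "gripper" is the gripper's target within -1 to 1 (shut at 1, half-way at 0, fully open at -1), set as the call begins (left out, the last holds). The fingers move at their own pace and stop on an object; the grip force is fixed at half the most. Time passes only in rows, so rows that repeat a pose let the fingers close. It gives the time, the measured TCP pose, the force and the opening at its end, in the units of the state.
- readout.state(): the state, without advancing time (a new reading comes with each control period).
- vision.camera(name): name is "scene" or "top" or "wrist"; returns (picture, depth): 420x560x3 uint8, red, green, blue; 420x560 float32, m along the optical axis (not along the pixel's ray), 0 where there is no reading.
- vision.camera_model(name): a dict with "fx", "fy", "cx", "cy" (pixels), "R" (3x3) and "t" (3): a world point X has camera coordinates R X + t; the wrist camera has in their place "mount" (4x4, takes a point from camera to tool coordinates, whose origin is the TCP and whose axes are the tool frame's). Camera axes: x right, y down, z forward; pixel columns grow to the right and rows downward; lengths in m; the calibration is good to about 2 mm. A picture is of the moment at which its call begins: read the wrist's pose just before it. camera_model takes no time and is no camera call.
- sign_off(): hands the job in, once; it reports no verdict.
The state is a dict: "time_s": time; "q": joint angles; "qvel": joint speeds; "joint_efforts": joint torques, N m; "position": TCP position; "orientation": TCP orientation; "wrist_force": force on the tool from outside, world axes, zero at the start; "moment": the same for the moment, N m; "gripper_width": finger opening in m.
Only numpy, scipy, OpenCV 4.12 (cv2) and the standard library are available. Lean on these libraries where they do the work, as an engineer would, in place of code of your own. Each camera call takes 0.05 s, during which the arm holds its last target.

## Task

Shut the lid of the packed wicker hamper all the way down so that its loops line up between those of the basket, then take the closing pin from the drying rest and thread it lengthwise, from either side, through all five loops along the front until the collar of its handle is up against the end loop. Leave it there, let go, and leave the other things on the bench where they are.

Things in the scene. Friction and masses are not known exactly. Their poses are not given: they have to be found in the camera images.
- hamper: Woven rattan hamper, 200 deep (its x), 150 wide (its y), 130 high to the rim; packed, heavy, does not shift. Origin: centre of its underside, z up. Its front faces its -x, roughly towards the robot. Along the front, on a batten 10 mm thick, three loops are fixed at y = -60, 0 and 60 mm; the lid's two loops come between them.
- lid (a joint): Lid angle, rad: 0 = fully shut (hard stop), grows as it opens upward, at most 1.6; starts 0.45 to 0.95. The hinge is stiff: the lid (about 0.22 kg) stays where it is left and takes only a few newtons, down at its front edge, to shut. At 0.015 rad its loops are already 3 mm too high for the pin.
- lid_hinge (a point): Middle of the lid's hinge line at the hamper's far rim (hamper x = 100, y = 0, z = 130 mm). The hinge line is parallel to the hamper's y.
- lid_front (a point): Middle of the lid's front edge, on its upper (outer) face. The lid is a flat woven panel: 206 mm from hinge to front edge, 156 wide, 13 thick; its underside is level with the rim when shut. Its two loops, at hamper y = -30 and 30 mm, reach 30 mm beyond this edge. Site axes: x from front edge to hinge, z out of the upper face.
- loop_right (a point): Centre of the hole of the end loop at hamper y = -60 mm (robot's right). All five loops are rings of 5 mm cane with a 17 mm hole (27 mm outside). With the lid shut the five holes lie on one line parallel to the hamper's y, 30 mm apart, at hamper x = -122, z = 122 mm: 22 mm in front of the wall, 8 mm below the rim. Axes as the hamper's.
- loop_left (a point): Centre of the hole of the other end loop, at hamper y = 60 mm (robot's left). Axes as the hamper's.
- pin_grip (a point): Centre of the closing pin's handle, on the pin's axis. Loose pin, about 30 g, 220 mm long: dark round wooden handle 16 mm thick, 70 mm long, its front 6 mm a collar 20 mm across that cannot enter a loop; then a bamboo shaft. At the start it lies level, axis 47 mm above the table, handle free beyond the rest. The point's y points along the pin to its tip.
- pin_shoulder (a point): Point on the pin's axis at the collar's front face, 35 mm ahead of the handle's centre, where the shaft begins: 10 mm thick, 150 mm long, its last 12 mm tapering to 5 mm. This face ends up against an end loop. Its y points to the tip.
- pin_tip (a point): Tip of the pin's shaft, on its axis, 150 mm ahead of the collar's front face.
- rest: Wooden drying rest fixed to the bench: board 130 (its x) x 120 (its y) x 12 mm with two notched rails, 52 high, 14 thick, at y = -48 and 48 mm. The pin lies along the rest's y in the middle one of three notches (12 wide, 10 deep), tip towards +y, handle overhanging beyond y = -60 mm. Origin: centre of the underside, z up.
- pot: Bystander: small round woven pot, 82 mm across, 58 mm high. Origin: centre of the underside.
- varnish: Bystander: closed amber jar, 60 mm across, 75 mm high. Origin: centre of the underside.
- mallet: Bystander: wooden mallet lying down, head 42 mm across and 85 mm long across its x; handle 18 mm thick reaching 185 mm along its x. Origin: under the head's centre.
- canes: Bystander: bound bundle of five bamboo canes 160 mm long (its y), 32 mm wide and 21 mm high. Origin: centre of the underside.
Not all that is in view belongs to the job. Leave any turquoise look-alike of the part that bears pin_grip alone.

How it is judged:
By the outcome, as a careful person would: the job done as asked, in the order asked, and still so for the second after the job is handed in, with the robot touching nothing.
It also fails if it takes over 56 s, if anything falls off the work surface, if the arm or the gripper's body presses on something with over 40 N, if the wrist force passes 120 N, or if a joint passes its speed limit or range.

## Working session

There is one attempt and no reset: what is moved stays moved. The work goes in short steps, Python scripts to look and compute and a tool call to move; the robot and the scene stay as the last step left them, time stands still between calls to the robot, and variables do not carry over. Pictures are saved under pics/ and viewed, and the job is handed in when it is done.

Besides the shell and the picture viewer there is one more tool, called after ">>>" as a command line: name --argument value ..., lists and objects as JSON in quotes. send_rows: Moves the arm, as the interface text tells. Its arguments: {"type":"object","properties":{"commands":{"type":"array","items":{"type":"array"}},"gripper":{"type":"number"}},"required":["commands"]}

```bash
ls; mkdir -p pics
python3 - <<'E'
from plant import readout, vision
import cv2,numpy as np
print(readout.state())
for n in ["scene","top","wrist"]:
    p,d=vision.camera(n); cv2.imwrite(f"pics/{n}0.png",p[:,:,::-1]); np.save(f"pics/{n}0.npy",d)
    np.save(f"pics/{n}0rgb.npy",p)
    print(n,vision.camera_model(n))
E
```

```text
pics
{'time_s': 0.0, 'q': array([ 1.21521084e+00,  1.16502001e-01,  1.44224457e+00, -9.31465173e-06,
        1.58403550e+00, -3.78200335e-02]), 'qvel': array([ 4.95309421e-04,  8.65896424e-04, -4.88496292e-05, -7.75367953e-04,
       -9.98785406e-04, -2.86280209e-04]), 'joint_efforts': array([-3.18864797e-03, -7.21277118e+01, -6.22586775e+01,  7.78604206e-02,
        2.42214231e-02, -1.35923979e-04]), 'position': array([0.21092746, 0.64121275, 0.40400711]), 'orientation': array([-1.60078582,  1.56960687, -1.91855139]), 'wrist_force': array([ 0.99348432, -0.14830711, -0.07387353]), 'moment': array([ 0.0259876 , -0.01083345,  0.01947278]), 'gripper_width': 0.09310931060189714}
scene {'fx': 445.3469237025955, 'fy': 445.3469237025955, 'cx': 278.3080026447903, 'cy': 207.2082125330791, 'R': array([[-0.87406471,  0.48580198, -0.00270348],
       [ 0.36737521,  0.65732716, -0.65799427],
       [-0.31787785, -0.57612277, -0.75301808]]), 't': array([ 0.46768382, -0.11244066,  1.59014755])}
top {'fx': 396.2022734072103, 'fy': 396.2022734072103, 'cx': 278.41456292218396, 'cy': 215.1820314963325, 'R': array([[ 3.15059213e-05, -9.99999303e-01,  1.18023684e-03],
       [-9.77531362e-01, -2.79580162e-04, -2.10789846e-01],
       [ 2.10790029e-01, -1.14707740e-03, -9.77530689e-01]]), 't': array([-0.03928559,  0.54491004,  0.97680777])}
wrist {'fx': 323.55159103556247, 'fy': 323.55159103556247, 'cx': 274.32028159156295, 'cy': 210.29930350179754, 'mount': array([[-6.55972219e-04, -2.72155734e-01,  9.62252995e-01,
         2.08900537e-02],
       [ 9.99999613e-01, -7.42177971e-04,  4.71792738e-04,
         1.54679930e-04],
       [ 5.85761877e-04,  9.62252932e-01,  2.72156115e-01,
        -7.57382124e-02],
       [ 0.00000000e+00,  0.00000000e+00,  0.00000000e+00,
         1.00000000e+00]])}
```

View pics/scene0.png

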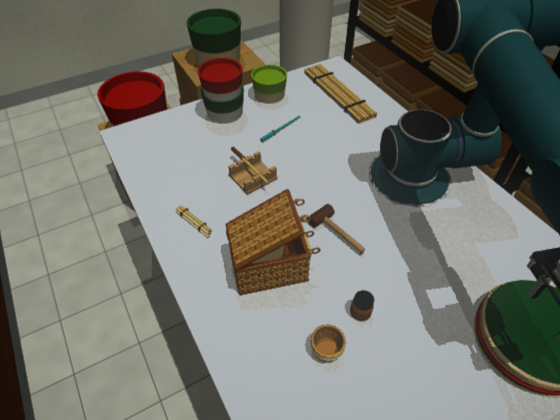

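View pics/top0.png

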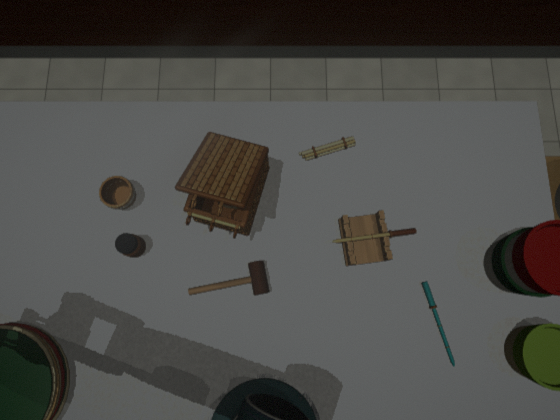

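View pics/wrist0.png

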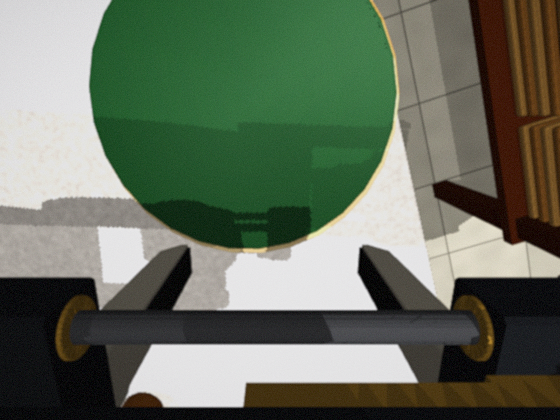

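The scene view shows the hamper at (270,245) with its lid part open. In the top view the hamper is at (225,185), the rest with the dark-handled pin at (375,237), and the mallet at (235,280). There are two pin candidates in the top view. One has a dark wooden handle and lies on the rest, with the handle at (402,233). The other is turquoise, around (438,322). The one on the rest fits the description, and I'll confirm it in a crop.

```bash
cat > h.py <<'E'
import numpy as np,cv2
from plant import vision,readout
from scipy.spatial.transform import Rotation as Ro
def deproj(name,d,M=None,T=None):
    M=M or vision.camera_model(name)
    v,u=np.mgrid[0:d.shape[0],0:d.shape[1]]
    c=np.stack([(u-M['cx'])/M['fx']*d,(v-M['cy'])/M['fy']*d,d],-1)
    if 'R' in M: return (c-M['t'])@M['R']
    m=M['mount']; c=c@m[:3,:3].T+m[:3,3]
    return c@T[0].T+T[1]
def tool():
    s=readout.state(); return Ro.from_euler('xyz',s['orientation']).as_matrix(),s['position'],s
def rel(R,p,Rt,pt):
    "row entries to reach (Rt,pt)"
    return R.T@(pt-p)/0.1, Ro.from_matrix(R.T@Rt).as_rotvec()/(np.pi/2)
E
python3 - <<'E'
from h import *
p=np.load('pics/top0rgb.npy')
def crop(p,x0,y0,x1,y1,k,n,g=1.8):
    c=np.clip(p[y0:y1,x0:x1].astype(float)*g,0,255).astype(np.uint8)
    cv2.imwrite(n,cv2.resize(c,None,fx=k,fy=k,interpolation=cv2.INTER_CUBIC)[:,:,::-1])
crop(p,165,120,285,245,4.6,'pics/c1.png'); crop(p,320,195,430,275,7,'pics/c2.png')
P=deproj('top',np.load('pics/top0.npy'))
np.save('pics/P.npy',P)
for u,v in [(402,233),(375,237),(337,241),(413,231),(345,216),(383,211),(346,264),(391,262),(211,133),(269,149),(178,190),(247,208),(190,224),(212,229),(236,235),(259,278),(192,291),(300,300)]:
    print(u,v,P[v,u].round(4))
p=np.load('pics/scene0rgb.npy'); crop(p,210,180,330,300,4.8,'pics/c3.png',1.2)
E
```

```text
402 233 [ 0.4987 -0.3606  0.0532]
375 237 [ 0.4885 -0.2903  0.0511]
337 241 [ 0.4775 -0.1908  0.0539]
413 231 [ 0.5032 -0.3882  0.0572]
345 216 [ 0.5442 -0.2143  0.0514]
383 211 [ 0.5577 -0.3149  0.0516]
346 264 [ 0.4219 -0.2188  0.0137]
391 262 [ 4.285e-01 -3.426e-01  2.000e-04]
211 133 [0.7365 0.1295 0.1444]
269 149 [ 7.515e-01 -1.230e-02 -2.000e-04]
178 190 [0.5626 0.18   0.2363]
247 208 [0.5473 0.0374 0.1299]
190 224 [ 0.5332  0.2044 -0.0032]
212 229 [0.4983 0.1236 0.1134]
236 235 [0.4844 0.0651 0.1078]
259 278 [0.3835 0.0106 0.0411]
192 291 [0.3511 0.1841 0.0271]
300 300 [ 0.3284 -0.0962  0.0017]
```

View pics/c1.png

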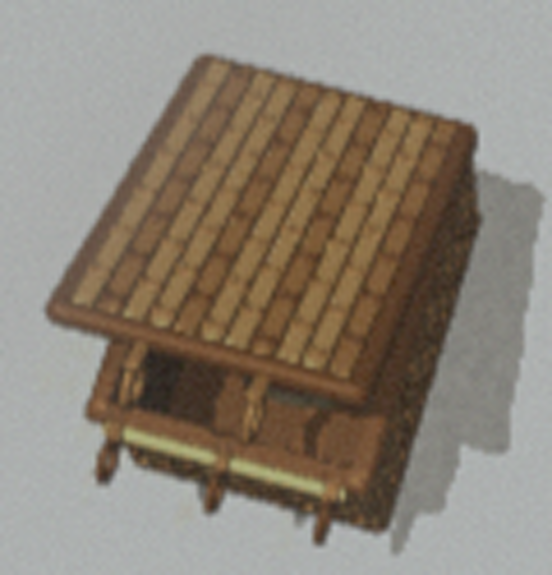

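View pics/c2.png

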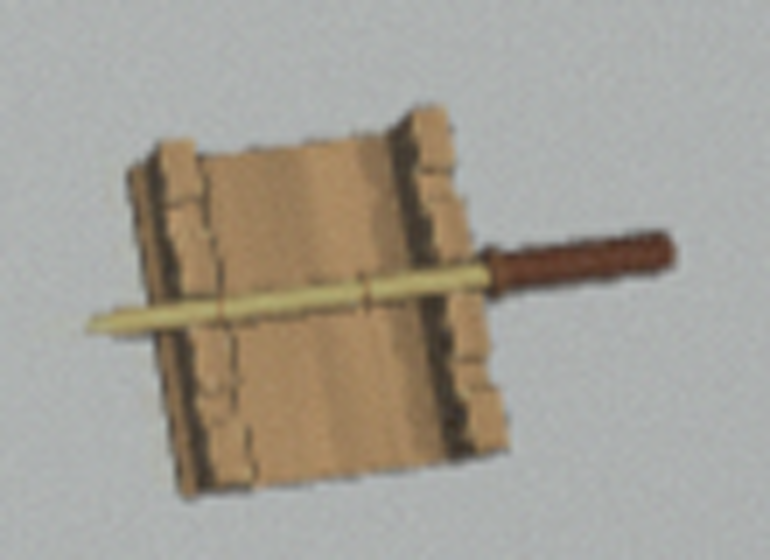

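View pics/c3.png

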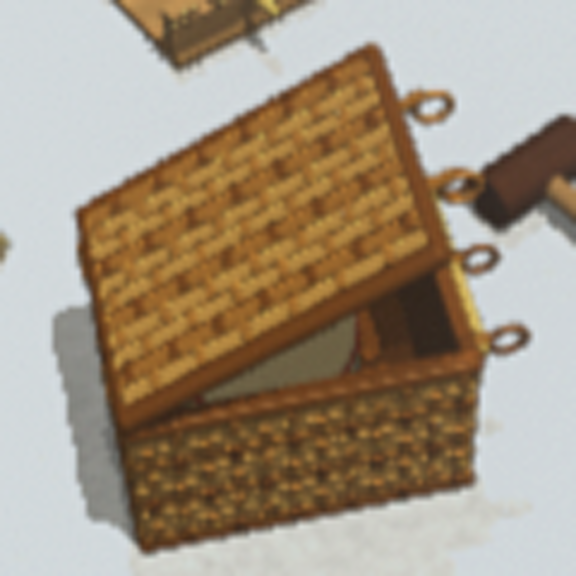

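The crops confirm it. The pin on the rest has a dark brown handle, with its centre at top px (402,233), its collar near (390,234) and its tip at (332,241). The basket loops are at about (188,222), (211,228) and (235,235) in the top view.

Run:
```python
from h import *
P=np.load('pics/P.npy'); p=np.load('pics/top0rgb.npy')
M=vision.camera_model('top')
def ray(n,u,v,z):
    M=vision.camera_model(n)
    o=-M['R'].T@M['t']; d=M['R'].T@np.array([(u-M['cx'])/M['fx'],(v-M['cy'])/M['fy'],1]); return o+d*(z-o[2])/d[2]
# pin ends (subpixel from crop c2)
for nm,(cx,cy) in dict(tip=(88,326),colfront=(493,273),hend=(676,250),hl=(498,270)).items():
    print(nm,ray('top',320+cx/7-.5,195+cy/7-.5,.047).round(4))
# lid plane
m=np.zeros(P.shape[:2],np.uint8); cv2.fillPoly(m,[np.array([[213,140],[262,152],[240,198],[184,186]])],1)
X=P[m>0]; c=X.mean(0); U,S,V=np.linalg.svd(X-c,full_matrices=False); n=V[2]*np.sign(V[2][2]); 
r=(X-c)@n
X=X[abs(r)<.006]; c=X.mean(0); n=np.linalg.svd(X-c,full_matrices=False)[2][2]; n*=np.sign(n[2])
th=np.arctan2(np.hypot(n[0],n[1]),n[2]); yaw=np.arctan2(-n[1],-n[0]); print('n',n,'lid angle',th,'yaw of hamper x dir(-n)',np.degrees(yaw),c, np.std(r))
# lid points: near the plane
q=np.abs((P-c)@n)<.005; q&=(P[...,2]>.1); 
num,lab,st,ce=cv2.connectedComponentsWithStats(q.astype(np.uint8)); L=lab[160,230]; 
Y=P[lab==L]
for yw in [yaw]:
    ex=np.array([np.cos(th)*np.cos(yw),np.cos(th)*np.sin(yw),-np.sin(th)]); ey=np.cross(n,ex)
    a=Y@ex; b=Y@ey
    print('len',np.percentile(a,[.3,1,50,99,99.7]),'wid',np.percentile(b,[.3,1,50,99,99.7]),ex,ey)
m2=(lab==L).astype(np.uint8); ct=max(cv2.findContours(m2,0,1)[0],key=cv2.contourArea)
print(cv2.approxPolyDP(ct,4,True)[:,0])
# in-plane rect
ab=np.stack([(Y-c)@ex,(Y-c)@ey],-1).astype(np.float32); print(cv2.minAreaRect(ab))
```

```text
tip [ 0.4784 -0.179   0.047 ]
colfront [ 0.4984 -0.3309  0.047 ]
hend [ 0.5071 -0.3999  0.047 ]
hl [ 0.4995 -0.3328  0.047 ]
n [ 0.51825238 -0.09920921  0.84945395] lid angle 0.5558467493524764 yaw of hamper x dir(-n) 169.1629585728946 [0.62433987 0.08707331 0.19967485] 0.024635117245650404
len [-0.66476408 -0.66233485 -0.61217977 -0.57142397 -0.57023017] wid [-0.12734812 -0.12636507 -0.09013965 -0.0544698  -0.05322805] [-0.8343047   0.1597112  -0.52766276] [-8.33183066e-02 -4.35240943e-01  8.32667268e-17]
[[268 148]
 [234 138]
 [230 146]
 [224 143]
 [215 152]
 [213 145]
 [210 152]
 [209 144]
 [205 152]
 [203 140]
 [176 187]
 [220 197]
 [238 189]
 [242 197]
 [240 188]
 [245 190]
 [249 179]
 [255 179]]
((-0.005184397101402283, -0.0005235783755779266), (0.07166440039873123, 0.09990958869457245), 85.7551498413086)
```

Run:
```python
from h import *
P=np.load('pics/P.npy')
m=np.zeros(P.shape[:2],np.uint8); cv2.fillPoly(m,[np.array([[213,140],[262,152],[240,198],[184,186]])],1)
X=P[m>0]; print(len(X))
c=np.median(X,0);
for it in range(30):
    A=np.c_[X[:,:2],np.ones(len(X))]
    if it==0: w=np.ones(len(X))
    s=np.linalg.lstsq(A*w[:,None],X[:,2]*w,rcond=None)[0]; r=X[:,2]-A@s; w=1/np.sqrt(1+(r/.004)**2)**1
print(np.percentile(r,[1,5,25,50,75,95,99]))
n=np.array([-s[0],-s[1],1]); n/=np.linalg.norm(n); th=np.arccos(n[2]); yw=np.arctan2(n[1],n[0]); print(th,np.degrees(yw),n)
c=np.array([*X[:,:2].mean(0),0]); c[2]=np.dot(s,[c[0],c[1],1])
M=vision.camera_model('top'); o=-M['R'].T@M['t']
# lid corner pixels from crop c1 -> plane
g={}
for nm,(x,y) in dict(hl=(203,54),hr=(476,125),fl=(48,308),fr=(366,393)).items():
    u=165+x/4.6-.5; v=120+y/4.6-.5
    d=M['R'].T@np.array([(u-M['cx'])/M['fx'],(v-M['cy'])/M['fy'],1]); g[nm]=o+d*np.dot(n,c-o)/np.dot(n,d); print(nm,g[nm].round(4))
N=np.linalg.norm
print('wid',N(g['hl']-g['hr']),N(g['fl']-g['fr']),'len',N(g['hl']-g['fl']),N(g['hr']-g['fr']))
for a,b in [('hr','hl'),('fr','fl')]:
    e=g[b]-g[a]; print('y dir yaw',np.degrees(np.arctan2(-e[0],e[1])), e)
```

```text
2819
[-3.91997740e-03 -2.69046596e-03 -1.00011565e-03  8.03145332e-06
  1.04213417e-03  2.46693375e-03  3.52220766e-03]
0.5061566589546144 -15.637214190041242 [ 0.46687511 -0.13068081  0.87461429]
hl [0.7411 0.1355 0.1446]
hr [ 0.7003 -0.0132  0.1442]
fl [0.5683 0.185  0.2442]
fr [0.5274 0.0347 0.2436]
wid 0.154225737264611 0.15581054026453742 len 0.20549612732703393 0.20518663871485085
y dir yaw -15.33524260309414 [0.04078734 0.14873388 0.00045057]
y dir yaw -15.239460941928929 [0.04095508 0.15033046 0.00059958]
```

```bash
cat >> h.py <<'E'
def down(yang):
    "tool pointing down, tool y at world angle yang (deg)"
    a=np.radians(yang); x=np.array([0,0,-1.]); y=np.array([np.cos(a),np.sin(a),0]); return np.stack([x,y,np.cross(x,y)],1)
def tell(pt,yang):
    R,p,s=tool(); t,r=rel(R,p,down(yang),np.array(pt)); print('shift',t.round(3),'turn',r.round(3)); return t,r
E
python3 - <<'E'
from h import *
R,p,s=tool(); print(R.round(3)); print(np.degrees(np.arctan2(R[1,1],R[0,1])))
for a in [-15.3,164.7]: tell([.569,.1025,.45],a)
E
```

```text
[[-0.     0.313  0.95 ]
 [-0.001  0.95  -0.313]
 [-1.    -0.001 -0.   ]]
71.78845482592138
shift [-0.455 -3.999  5.085] turn [0.968 0.    0.   ]
shift [-0.455 -3.999  5.085] turn [-1.032 -0.     0.   ]
```

>>> send_rows --commands '[[[-0.8, -0.4, 0.5], [0, 0, 0]], [[-0.8, -0.8, 1], [0, 0, 0]], [[-0.8, -0.8, 1], [0, 0, 0]], [[-0.8, -0.8, 1], [0, 0, 0]]]' --gripper 1

```text
time_s: 0.55
position: [0.2827, 0.5309, 0.4877]
orientation: [1.069, 1.567, 0.749]
wrist_force: [-0.7, 0.1, -0.5]
gripper_width: 0.0657
```

>>> send_rows --commands '[[[0, -0.4, 0.5], [0, 0, 0]], [[0, -0.8, 1], [0, 0, 0]], [[0, -0.8, 1], [0, 0, 0]], [[0, -0.8, 1], [0, 0, 0]]]'

```text
time_s: 0.95
position: [0.3538, 0.4212, 0.4876]
orientation: [0.93, 1.567, 0.607]
wrist_force: [-0.6, 0.1, -0.6]
gripper_width: 0.0335
```

>>> send_rows --commands '[[[0, -0.4, 0.5], [0, 0, 0]], [[0, -0.8, 1], [0, 0, 0]], [[0, -0.8, 1], [0, 0, 0]], [[0, -0.8, 1], [0, 0, 0]]]'

```text
time_s: 1.35
position: [0.4245, 0.312, 0.4872]
orientation: [0.833, 1.568, 0.507]
wrist_force: [-0.7, 1.3, -0.4]
gripper_width: 0.0024
```

>>> send_rows --commands '[[[0, -0.4, 0.5], [0, 0, 0]], [[0, -0.8, 1], [0, 0, 0]], [[0, -0.8, 1], [0, 0, 0]], [[0, -0.8, 1], [0, 0, 0]]]'

```text
time_s: 1.75
position: [0.4949, 0.2031, 0.4865]
orientation: [0.818, 1.569, 0.489]
wrist_force: [0.3, 1.0, -0.1]
gripper_width: 0.0004
```

Run:
```python
from h import *
tell([.569,.1025,.47],-15.3);print(tool()[2])
```

```text
shift [ 0.166 -0.713  1.026] turn [ 0.961 -0.    -0.002]
{'time_s': 1.75, 'q': array([ 3.41670569e-01, -2.00126910e-01,  1.61699947e+00,  3.22081423e-04,
        1.72257730e+00, -9.00380461e-01]), 'qvel': array([ 0.05965005, -0.01206249,  0.0046078 ,  0.01505844,  0.00573907,
        0.06039501]), 'joint_efforts': array([-4.24685419e+00, -4.59138215e+01, -6.33536625e+01, -3.07809468e-01,
       -1.25365341e-02, -1.27267018e+00]), 'position': array([0.49486829, 0.20308758, 0.48653301]), 'orientation': array([0.81786929, 1.56863002, 0.48917303]), 'wrist_force': array([ 0.30191594,  1.04064397, -0.09805272]), 'moment': array([-0.01243042, -0.04329629,  0.00244761]), 'gripper_width': 0.0004289206599612444}
```

>>> send_rows --commands '[[[0.05, -0.35, 0.5], [0.09, 0, 0]], [[0.15, -0.71, 1], [0.25, 0, 0]], [[0.16, -0.71, 1], [0.96, 0, 0]], [[0.16, -0.71, 1], [0.96, 0, 0]], [[0.16, -0.71, 1], [0.96, 0, 0]], [[0.16, -0.71, 1], [0.96, 0, 0]], [[0.16, -0.71, 1], [0.96, 0, 0]], [[0.16, -0.71, 1], [0.96, 0, 0]], [[0.16, -0.71, 1], [0.96, 0, 0]], [[0.16, -0.71, 1], [0.96, 0, 0]]]'

```text
time_s: 2.75
position: [0.5665, 0.1057, 0.4702]
orientation: [2.691, 1.569, 0.867]
wrist_force: [-0.1, 0.5, -0.1]
gripper_width: 0.0004
```

Run:
```python
from h import *
tell([.569,.1025,.43],-15.3);tell([.569,.1025,.329],-15.3)
```

```text
shift [0.402 0.032 0.025] turn [ 0.008 -0.001 -0.001]
shift [1.412 0.031 0.027] turn [ 0.008 -0.001 -0.001]
```

>>> send_rows --commands '[[[0.3, 0.03, 0.02], [0.01, 0, 0]], [[0.5, 0.03, 0.02], [0.01, 0, 0]], [[0.7, 0.03, 0.02], [0.01, 0, 0]], [[0.85, 0.03, 0.02], [0.01, 0, 0]], [[1.0, 0.03, 0.02], [0.01, 0, 0]]]'

```text
time_s: 3.25
position: [0.569, 0.1044, 0.3693]
orientation: [2.853, 1.569, 1.014]
wrist_force: [-0.4, 0.1, 1.0]
gripper_width: 0.0001
```

>>> send_rows --commands '[[[0.1, 0, 0], [0, 0, 0]], [[0.2, 0, 0], [0, 0, 0]], [[0.3, 0, 0], [0, 0, 0]], [[0.35, 0, 0], [0, 0, 0]]]'

```text
time_s: 3.65
position: [0.569, 0.1045, 0.3334]
orientation: [3.113, 1.569, 1.273]
wrist_force: [0.0, 0.2, 0.6]
gripper_width: 0.0008
```

>>> send_rows --commands '[[[0.02, 0, 0], [0, 0, 0]], [[0.04, 0, 0], [0, 0, 0]], [[0.06, 0, 0], [0, 0, 0]]]'

```text
time_s: 3.95
position: [0.569, 0.1045, 0.3291]
orientation: [2.716, 1.568, 0.877]
wrist_force: [-12.7, -1.5, 27.4]
gripper_width: 0.0002
```

Run:
```python
from h import *
for n in ["wrist","scene"]:
    p,d=vision.camera(n); cv2.imwrite(f"pics/{n}1.png",p[:,:,::-1])
    if n=='scene': cv2.imwrite("pics/scene1c.png",cv2.resize(p[150:310,200:400],None,fx=4,fy=3.75)[:,:,::-1])
```

```text
(no output)
```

View pics/scene1c.png

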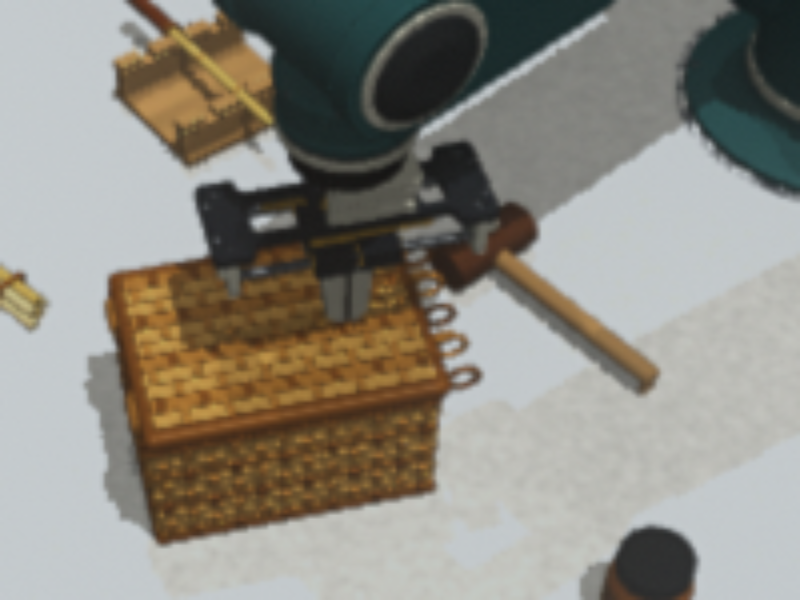

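The scene crop shows the lid flat, with the five loops in a row from (415,255) to (465,377). The push ended at a hard stop with about 27 N. I'll lift off and look at the loops with the wrist camera.

Run:
```python
from h import *
tell([.4815,.054,.39],-15.3)
```

```text
shift [-0.61  -0.708  0.717] turn [-0.001 -0.001 -0.001]
```

>>> send_rows --commands '[[[-0.3, 0, 0], [0, 0, 0]], [[-0.61, -0.1, 0.1], [0, 0, 0]], [[-0.61, -0.5, 0.5], [0, 0, 0]], [[-0.61, -0.71, 0.72], [0, 0, 0]], [[-0.61, -0.71, 0.72], [0, 0, 0]], [[-0.61, -0.71, 0.72], [0, 0, 0]]]' --gripper -1

```text
time_s: 4.65
position: [0.481, 0.0535, 0.3908]
orientation: [2.336, 1.567, 0.495]
wrist_force: [-0.2, 0.1, 0.1]
gripper_width: 0.0438
```

Run:
```python
from h import *
R,p0,s=tool(); print(p0,s['qvel'].round(3))
p,d=vision.camera("wrist"); cv2.imwrite("pics/wrist2.png",p[:,:,::-1]); np.savez("pics/w2.npz",p=p,d=d,R=R,t=p0)
p,d=vision.camera("top"); cv2.imwrite("pics/top2.png",p[:,:,::-1]); np.savez("pics/t2.npz",p=p,d=d)
```

```text
[0.48098027 0.05351759 0.39077734] [ 0.015  0.041 -0.02  -0.    -0.004  0.002]
```

View pics/wrist2.png

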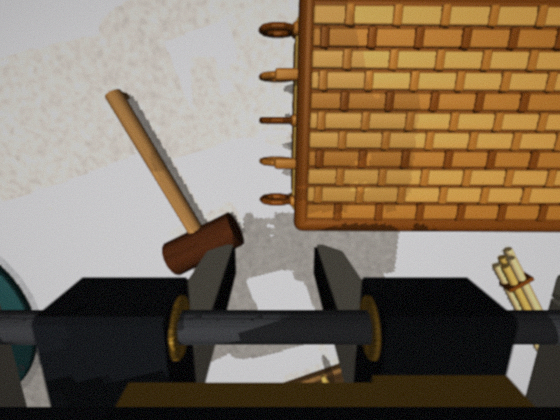

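Run:
```python
from h import *
z=np.load("pics/w2.npz");p=z['p']
cv2.imwrite("pics/w2c.png",cv2.resize(p[10:220,240:330],None,fx=6,fy=2.8,interpolation=cv2.INTER_CUBIC)[:,:,::-1])
P=deproj('wrist',z['d'],T=(z['R'],z['t']))
for v in [29,75,119,161,199]:
    print(v,[ (u,*P[v,u].round(3)) for u in range(258,304,5)])
# background-distance mask: points above table
m=P[...,2]>.09
for v in range(20,210,3): 
    us=np.where(m[v,230:300])[0]; print(v,us[:1]+230,end=';')
```

```text
29 [(258, np.float64(0.51), np.float64(0.217), np.float64(0.001)), (263, np.float64(0.51), np.float64(0.185), np.float64(0.13)), (268, np.float64(0.513), np.float64(0.184), np.float64(0.131)), (273, np.float64(0.516), np.float64(0.182), np.float64(0.133)), (278, np.float64(0.52), np.float64(0.181), np.float64(0.133)), (283, np.float64(0.523), np.float64(0.18), np.float64(0.134)), (288, np.float64(0.526), np.float64(0.18), np.float64(0.132)), (293, np.float64(0.53), np.float64(0.18), np.float64(0.129)), (298, np.float64(0.532), np.float64(0.177), np.float64(0.138)), (303, np.float64(0.534), np.float64(0.176), np.float64(0.14))]
75 [(258, np.float64(0.498), np.float64(0.176), np.float64(-0.001)), (263, np.float64(0.502), np.float64(0.157), np.float64(0.13)), (268, np.float64(0.506), np.float64(0.156), np.float64(0.132)), (273, np.float64(0.509), np.float64(0.155), np.float64(0.134)), (278, np.float64(0.512), np.float64(0.154), np.float64(0.138)), (283, np.float64(0.515), np.float64(0.153), np.float64(0.138)), (288, np.float64(0.518), np.float64(0.152), np.float64(0.139)), (293, np.floa
[... 2015 characters left out ...]
), np.float64(0.142)), (303, np.float64(0.507), np.float64(0.068), np.float64(0.143))]
20 [285];23 [265];26 [261];29 [234];32 [259];35 [262];38 [231];41 [295];44 [295];47 [286];50 [295];53 [295];56 [295];59 [281];62 [294];65 [294];68 [277];71 [271];74 [260];77 [259];80 [261];83 [294];86 [294];89 [294];92 [294];95 [280];98 [294];101 [294];104 [294];107 [293];110 [293];113 [293];116 [233];119 [259];122 [260];125 [291];128 [293];131 [293];134 [293];137 [293];140 [269];143 [293];146 [293];149 [293];152 [292];155 [292];158 [261];161 [259];164 [262];167 [233];170 [292];173 [292];176 [245];179 [292];182 [245];185 [292];188 [292];191 [292];194 [265];197 [232];200 [260];203 [263];206 [292];209 [293];
```

View pics/w2c.png

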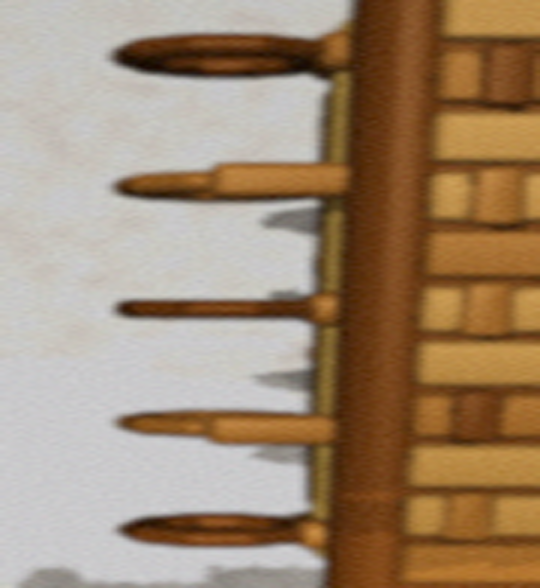

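Run:
```python
from h import *
z=np.load("pics/w2.npz"); M=vision.camera_model('wrist'); m=M['mount']; R,t=z['R'],z['t']
def ray(u,v,h):
    d=R@m[:3,:3]@np.array([(u-M['cx'])/M['fx'],(v-M['cy'])/M['fy'],1]); o=R@m[:3,3]+t; return o+d*(h-o[2])/d[2]
a=np.array([ray(240+x/6-.5,10+y/2.8-.5,.122) for x,y in [(115,55),(116,185),(117,308),(118,422),(120,529)]])
print(a.round(4)); k=np.polyfit(a[:,1],a[:,0],1); yaw=-np.degrees(np.arctan(k[0])); print('yaw',yaw, np.diff(a,axis=0))
# lid edge at z .143-ish outermost ~ mid thickness .1365
b=np.array([ray(240+x/6-.5,10+y/2.8-.5,.1365) for x,y in [(357,10),(327,560)]]); e=b[0]-b[1]; print('lid edge yaw',-np.degrees(np.arctan2(e[0],e[1])),b)
ex=np.array([np.cos(np.radians(-15.3)),np.sin(np.radians(-15.3))]); ey=np.array([-ex[1],ex[0]])
c=a[:,:2]+.0135*ex; print('loop centres',c.round(4)); print('along ex',c@ex,'ey',c@ey)
print('from top est',np.array([.5004,.1215])@ex,np.array([.5004,.1215])@ey)
# long sides of lid
```

```text
[[0.5076 0.1874 0.122 ]
 [0.4994 0.1588 0.122 ]
 [0.4911 0.1298 0.122 ]
 [0.4828 0.101  0.122 ]
 [0.4747 0.0722 0.122 ]]
yaw -15.927918287009426 [[-8.19562252e-03 -2.85810973e-02 -2.77555756e-17]
 [-8.30815176e-03 -2.89975580e-02  0.00000000e+00]
 [-8.22993615e-03 -2.87583453e-02  0.00000000e+00]
 [-8.11062931e-03 -2.88479786e-02  0.00000000e+00]]
lid edge yaw -15.953863370262045 [[0.53467164 0.18582542 0.1365    ]
 [0.49877799 0.06026791 0.1365    ]]
loop centres [[0.5206 0.1838]
 [0.5124 0.1552]
 [0.5041 0.1262]
 [0.4958 0.0975]
 [0.4877 0.0686]]
along ex [0.4536218  0.45325844 0.45289642 0.45254673 0.45233576] ey [0.31466638 0.28493566 0.25477355 0.22486282 0.19489711]
from top est 0.45060395662548935 0.24923580054529507
```

Run:
```python
import cv2,numpy as np
p=np.load("pics/t2.npz")['p']
c=np.clip(p[140:250,180:290].astype(float)*1.8,0,255).astype(np.uint8)
cv2.imwrite("pics/t2c.png",cv2.resize(c,None,fx=5.4,fy=5.4,interpolation=cv2.INTER_CUBIC)[:,:,::-1])
```

```text
(no output)
```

View pics/t2c.png

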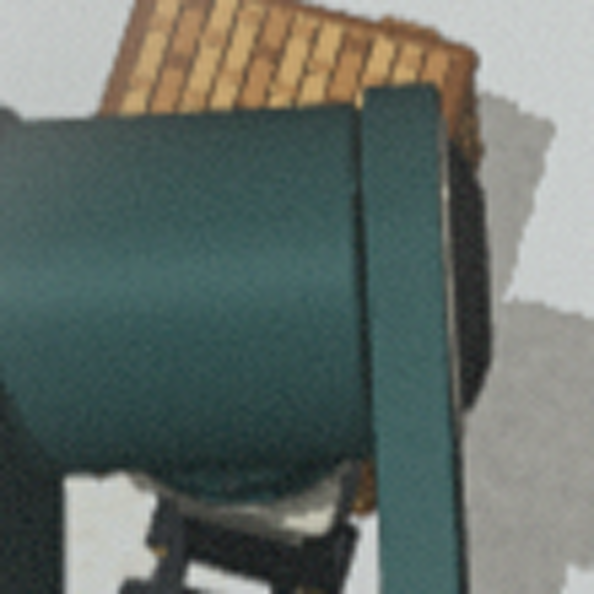

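Run:
```python
from h import *
tell([.5022,-.3625,.33],7.4)
```

```text
shift [0.594 1.302 3.963] turn [-0.253 -0.001 -0.001]
```

>>> send_rows --commands '[[[0, 0.16, 0.5], [0, 0, 0]], [[0, 0.32, 1], [0, 0, 0]], [[0, 0.32, 1], [0, 0, 0]], [[0, 0.32, 1], [0, 0, 0]]]'

```text
time_s: 5.15
position: [0.4868, -0.0517, 0.3895]
orientation: [2.942, 1.568, 1.1]
wrist_force: [0.2, -0.3, 0.1]
gripper_width: 0.0838
```

>>> send_rows --commands '[[[0, 0.16, 0.5], [0, 0, 0]], [[0, 0.32, 1], [0, 0, 0]], [[0, 0.32, 1], [0, 0, 0]], [[0, 0.32, 1], [0, 0, 0]]]'

```text
time_s: 5.55
position: [0.4916, -0.1565, 0.3888]
orientation: [-2.945, 1.568, 1.496]
wrist_force: [0.2, 0.2, -0.1]
gripper_width: 0.0932
```

>>> send_rows --commands '[[[0, 0.16, 0.5], [0, 0, 0]], [[0, 0.32, 1], [0, 0, 0]], [[0, 0.32, 1], [0, 0, 0]], [[0, 0.32, 1], [0, 0, 0]]]'

```text
time_s: 5.95
position: [0.4962, -0.2607, 0.3881]
orientation: [-2.774, 1.567, 1.667]
wrist_force: [0.2, 0.4, -0.0]
gripper_width: 0.0933
```

Run:
```python
from h import *
tell([.5022,-.3625,.33],7.4)
```

```text
shift [0.577 0.331 0.967] turn [-0.255 -0.002  0.   ]
```

>>> send_rows --commands '[[[0.2, 0.16, 0.5], [-0.09, 0, 0]], [[0.4, 0.33, 0.97], [-0.18, 0, 0]], [[0.58, 0.33, 0.97], [-0.25, 0, 0]], [[0.58, 0.33, 0.97], [-0.255, 0, 0]], [[0.58, 0.33, 0.97], [-0.255, 0, 0]], [[0.58, 0.33, 0.97], [-0.255, 0, 0]]]'

```text
time_s: 6.55
position: [0.5026, -0.361, 0.3315]
orientation: [2.571, 1.568, 1.128]
wrist_force: [-0.3, -0.0, -0.2]
gripper_width: 0.0929
```

Run:
```python
from h import *
R,p0,s=tool(); print(p0,s['qvel'].round(3))
p,d=vision.camera("wrist"); cv2.imwrite("pics/wrist3.png",p[:,:,::-1]); np.savez("pics/w3.npz",p=p,d=d,R=R,t=p0)
```

```text
[ 0.50260775 -0.36103801  0.331506  ] [-0.006 -0.005 -0.003 -0.001 -0.006 -0.015]
```

View pics/wrist3.png

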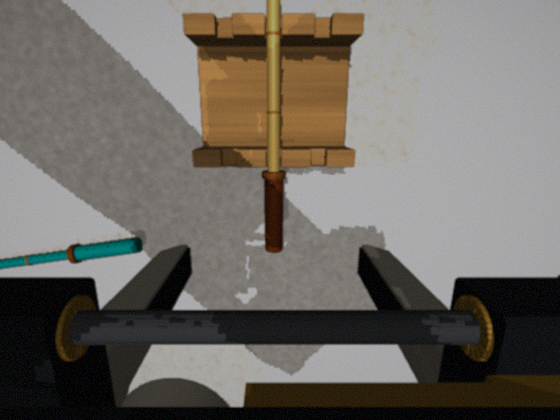

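Run:
```python
from h import *
z=np.load("pics/w3.npz"); M=vision.camera_model('wrist'); m=M['mount']; R,t=z['R'],z['t']; p=z['p'].astype(int)
def ray(u,v,h):
    d=R@m[:3,:3]@np.array([(u-M['cx'])/M['fx'],(v-M['cy'])/M['fy'],1]); o=R@m[:3,3]+t; return o+d*(h-o[2])/d[2]
hsv=cv2.cvtColor(z['p'],cv2.COLOR_RGB2HSV)
pts=[]
for v in list(range(182,246,6)):
    row=hsv[v,255:295]; k=np.where((row[:,1]>110)&(row[:,2]<200))[0]+255
    w=ray((k.min()+k.max())/2,v,.047); q=R.T@(w-t); pts.append((*w,*q)); print(v,k.min(),k.max(),w.round(4),q.round(4))
for v in range(50,140,15):
    row=p[v,255:295]; print(v,hsv[v,262:288,1])
a=np.array(pts); print(np.degrees(np.arctan2(R[1,1],R[0,1])))
for v,n in [(172,'collar front'),(251,'handle end')]: w=ray(274,v,.047); print(n,w.round(4),(R.T@(w-t)).round(4))
```

```text
182 265 281 [ 0.4986 -0.3349  0.047 ] [ 0.2846 -0.0011 -0.0257]
188 266 281 [ 0.4997 -0.3399  0.047 ] [ 0.2846 -0.0007 -0.0206]
194 265 281 [ 0.4999 -0.345   0.047 ] [ 0.2845 -0.0011 -0.0155]
200 265 281 [ 0.5005 -0.3501  0.047 ] [ 0.2845 -0.0011 -0.0104]
206 265 282 [ 0.5016 -0.3552  0.047 ] [ 0.2845 -0.0007 -0.0052]
212 265 281 [ 0.5019 -0.3605  0.047 ] [ 2.845e-01 -1.200e-03  1.000e-04]
218 266 281 [ 0.5029 -0.3657  0.047 ] [ 0.2845 -0.0007  0.0054]
224 266 281 [ 0.5036 -0.371   0.047 ] [ 0.2845 -0.0007  0.0108]
230 266 281 [ 0.5043 -0.3764  0.047 ] [ 0.2845 -0.0008  0.0162]
236 266 281 [ 0.505  -0.3818  0.047 ] [ 0.2844 -0.0008  0.0217]
242 266 281 [ 0.5057 -0.3874  0.047 ] [ 0.2844 -0.0008  0.0273]
50 [140 152 152 142 156 165 163 153 150 150 128 121 131 148 151 156 162 152
 169 140 175 145 129 147 150 151]
65 [147 157 162 157 154 153 166 155 147 148 138 130 136 145 165 157 149 166
 150 160 160 149 152 158 155 159]
80 [155 153 146 155 153 160 156 152 163 153 136 131 139 150 155 155 148 147
 156 148 155 148 150 161 145 150]
95 [155 149 153 158 147 158 159 159 155 155 139 135 140 152 158 154 153 166
 159 161 150 153 150 153 149 152]
110 [159 160 153 152 152 162 167 158 160 160 149 148 145 162 164 163 162 168
 162 165 159 153 150 156 152 151]
125 [154 148 148 153 158 159 159 149 151 156 148 141 145 149 151 158 157 163
 155 158 149 152 149 151 150 149]
7.332514426615869
collar front [ 0.4984 -0.3266  0.047 ] [ 0.2846 -0.0003 -0.034 ]
handle end [ 0.5072 -0.3957  0.047 ] [ 0.2844 -0.0003  0.0357]
```

Run:
```python
import cv2,numpy as np
p=np.load("pics/w3.npz")['p']
cv2.imwrite("pics/w3c.png",cv2.resize(p[0:260,250:300],None,fx=8,fy=2.3,interpolation=cv2.INTER_CUBIC)[:,:,::-1])
```

```text
(no output)
```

View pics/w3c.png

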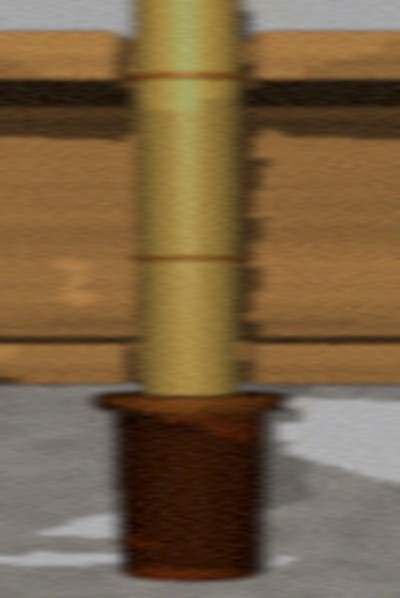

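The crop shows the dark-handled pin centred between the jaws, with the handle running v 172–251 at u≈273. The turquoise look-alike is well clear on the left at (140,245). Descending to grasp.

>>> send_rows --commands '[[[0.4, -0.01, 0], [0, 0, 0]], [[0.8, -0.01, 0], [0, 0, 0]], [[1, -0.01, 0], [0, 0, 0]], [[1, -0.01, 0], [0, 0, 0]]]'

```text
time_s: 7.0
position: [0.5014, -0.36, 0.2296]
orientation: [-3.066, 1.566, 1.775]
wrist_force: [0.6, 0.8, 0.4]
gripper_width: 0.0929
```

Run:
```python
from h import *
tell([.5022,-.3612,.214],7.35)
```

```text
shift [0.156 0.006 0.014] turn [-0.    -0.003  0.   ]
```

>>> send_rows --commands '[[[0.156, 0, 0], [0, 0, 0]], [[0.156, 0, 0], [0, 0, 0]], [[0.156, 0, 0], [0, 0, 0]]]'

```text
time_s: 7.3
position: [0.5016, -0.3598, 0.2148]
orientation: [3.093, 1.567, 1.65]
wrist_force: [0.2, -0.5, -0.2]
gripper_width: 0.0928
```

>>> send_rows --commands '[[[0, 0, 0], [0, 0, 0]], [[0, 0, 0], [0, 0, 0]], [[0, 0, 0], [0, 0, 0]], [[0, 0, 0], [0, 0, 0]], [[0, 0, 0], [0, 0, 0]], [[0, 0, 0], [0, 0, 0]], [[0, 0, 0], [0, 0, 0]], [[0, 0, 0], [0, 0, 0]], [[0, 0, 0], [0, 0, 0]], [[0, 0, 0], [0, 0, 0]]]' --gripper 1

```text
time_s: 8.3
position: [0.5017, -0.3598, 0.2148]
orientation: [3.082, 1.567, 1.639]
wrist_force: [-0.1, -0.0, -0.7]
gripper_width: 0.0173
```

Run:
```python
from h import *
R,p,s=tool(); print(p,np.degrees(np.arctan2(R[1,1],R[0,1])),R[:,0],s['gripper_width'],s['wrist_force'],s['moment'])
```

```text
[ 0.50165524 -0.35980883  0.21484104] 7.324681993152692 [-2.88575645e-04  4.21204569e-03 -9.99991088e-01] 0.017328047185283267 [-0.09190949 -0.01044566 -0.66381928] [-0.04276019  0.0160702   0.03478471]
```

>>> send_rows --commands '[[[-0.1, 0, 0], [0, 0, 0]], [[-0.3, 0, 0], [0, 0, 0]], [[-0.6, 0, 0], [0, 0, 0]], [[-0.9, 0, 0], [0, 0, 0]], [[-0.9, 0, 0], [0, 0, 0]]]'

```text
time_s: 8.8
position: [0.5021, -0.3605, 0.3103]
orientation: [1.479, 1.566, 0.036]
wrist_force: [0.7, -0.5, 0.2]
gripper_width: 0.0148
```

Run:
```python
from h import *
tell([.43,-.1334,.2898],-15.9); tell([.46,-.24,.30],-10)
```

```text
shift [ 0.202 -0.427 -2.345] turn [ 0.258 -0.    -0.003]
shift [ 0.101 -0.264 -1.249] turn [ 0.192 -0.    -0.003]
```

>>> send_rows --commands '[[[0, -0.1, -0.4], [0.05, 0, 0]], [[0, -0.2, -0.8], [0.12, 0, 0]], [[0, -0.2, -1], [0.19, 0, 0]], [[0, -0.2, -1], [0.25, 0, 0]], [[0, -0.2, -1], [0.258, 0, 0]], [[0, -0.2, -1], [0.258, 0, 0]]]'

```text
time_s: 9.4
position: [0.4695, -0.264, 0.3103]
orientation: [1.873, 1.566, 0.027]
wrist_force: [-0.4, -0.5, -0.4]
gripper_width: 0.0149
```

Run:
```python
from h import *
tell([.43,-.1334,.2898],-15.9);
```

```text
shift [ 0.203 -0.737 -1.149] turn [ 0.001 -0.001 -0.003]
```

>>> send_rows --commands '[[[0.1, -0.35, -0.4], [0, 0, 0]], [[0.2, -0.74, -0.8], [0, 0, 0]], [[0.2, -0.74, -0.95], [0, 0, -0.003]], [[0.2, -0.74, -0.95], [0, 0, -0.003]], [[0.2, -0.74, -0.95], [0, 0, -0.003]]]'

```text
time_s: 9.9
position: [0.4245, -0.1527, 0.2903]
orientation: [2.724, 1.569, 0.881]
wrist_force: [0.4, 0.0, -0.7]
gripper_width: 0.0153
```

Run:
```python
from h import *
tell([.43,-.1334,.2898],-15.9)
R,p0,s=tool();print(p0,s['qvel'].round(3))
for n in ["wrist","top","scene"]:
    p,d=vision.camera(n); np.savez(f"pics/{n}4.npz",p=p,d=d,R=R,t=p0); cv2.imwrite(f"pics/{n}4.png",p[:,:,::-1])
p=np.load('pics/top4.npz')['p']; c=np.clip(p[180:290,190:360].astype(float)*1.8,0,255).astype(np.uint8)
cv2.imwrite("pics/top4c.png",cv2.resize(c,None,fx=4.6,fy=4.6,interpolation=cv2.INTER_CUBIC)[:,:,::-1])
p=np.load('pics/scene4.npz')['p']; c=p[130:300,220:380]
cv2.imwrite("pics/scene4c.png",cv2.resize(c,None,fx=3.5,fy=3.5,interpolation=cv2.INTER_CUBIC)[:,:,::-1])
```

```text
shift [ 0.006  0.001 -0.201] turn [ 0.003 -0.001 -0.   ]
[ 0.42445506 -0.15268567  0.29032818] [-0.02   0.015 -0.013 -0.001  0.     0.004]
```

View pics/top4c.png

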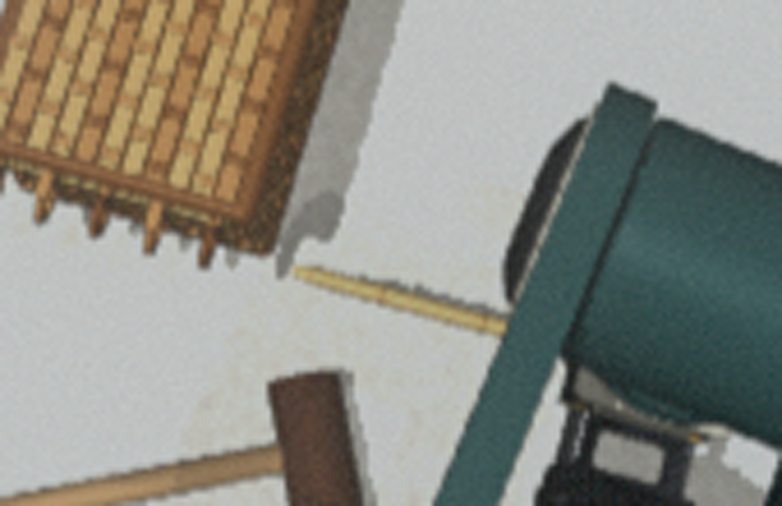

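View pics/scene4c.png

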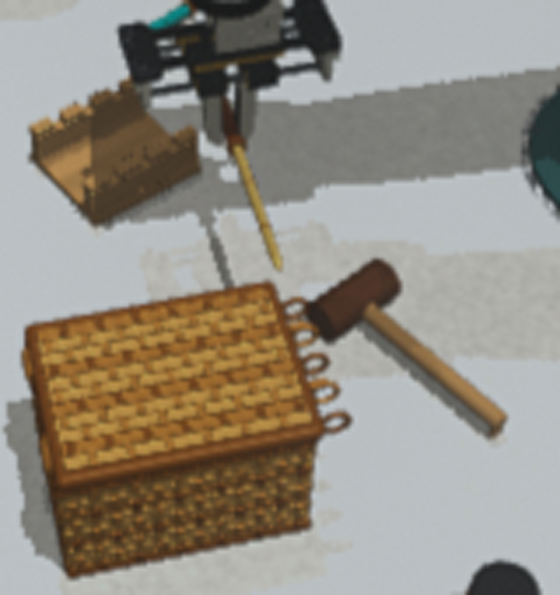

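View pics/wrist4.png

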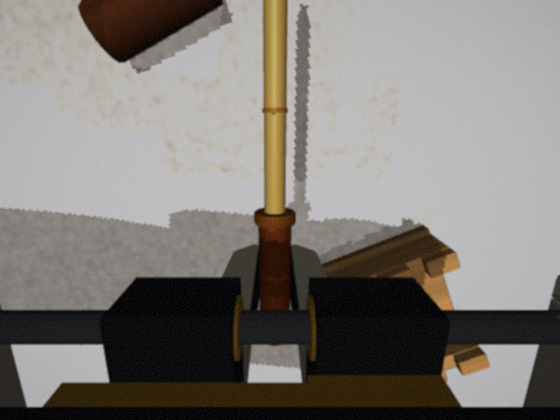

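Run:
```python
from h import *
R,t=np.load('pics/wrist4.npz')['R'],np.load('pics/wrist4.npz')['t']
u_=np.array([.2746,.9615,0]); ex=np.array([.9616,-.2744,0]); L=np.array([.4877,.0685,.122])
for n in ['wrist','top','scene']:
    z=np.load(f'pics/{n}4.npz'); P=deproj(n,z['d'],T=(R,t)); hsv=cv2.cvtColor(z['p'],cv2.COLOR_RGB2HSV)
    q=P-L; s=q@u_; l=q@ex; h=P[...,2]
    m=(abs(l)<.03)&(s>-.19)&(s<-.03)&(h>.08)&(h<.16)&(hsv[...,1]>60)
    S,Lq,H=s[m],l[m],h[m]; print(n,m.sum())
    for a in np.arange(-.19,-.03,.02):
        k=(S>=a)&(S<a+.02)
        if k.sum()>4: print('  s %.3f lat med %.4f ctr %.4f top %.4f med %.4f'%(a+.01,np.median(Lq[k]),(Lq[k].min()+Lq[k].max())/2,np.percentile(H[k],90),np.median(H[k])),k.sum())
    # loops in this view
    m=(l<.0)&(l>-.02)&(s>-.01)&(s<.13)&(h>.1)&(h<.15)
    if m.sum()>30:
        for a in [0,.03,.06,.09,.12]:
            k=m&(abs(s-a)<.01)
            if k.sum()>4: print('  loop',a,k.sum(),'lat min %.4f'%np.percentile(l[k],3),'z %.4f %.4f'%(h[k].min(),h[k].max()), s[k].mean())
```

```text
wrist 4409
  s -0.180 lat med -0.0005 ctr -0.0005 top 0.1262 med 0.1251 892
  s -0.160 lat med -0.0006 ctr -0.0005 top 0.1261 med 0.1250 1033
  s -0.140 lat med -0.0004 ctr -0.0005 top 0.1259 med 0.1248 1120
  s -0.120 lat med -0.0004 ctr -0.0006 top 0.1259 med 0.1246 1280
  s -0.100 lat med -0.0007 ctr -0.0007 top 0.1251 med 0.1241 84
top 165
  s -0.160 lat med -0.0003 ctr 0.0003 top 0.1276 med 0.1252 21
  s -0.140 lat med -0.0005 ctr -0.0001 top 0.1272 med 0.1251 30
  s -0.120 lat med -0.0001 ctr -0.0001 top 0.1280 med 0.1258 30
  s -0.100 lat med -0.0007 ctr 0.0000 top 0.1278 med 0.1249 29
  s -0.080 lat med -0.0007 ctr -0.0000 top 0.1278 med 0.1257 29
  s -0.060 lat med -0.0001 ctr -0.0000 top 0.1272 med 0.1240 26
  loop 0 18 lat min -0.0129 z 0.1132 0.1359 -0.00336599600747688
  loop 0.03 20 lat min -0.0128 z 0.1125 0.1393 0.0266359336721815
  loop 0.06 20 lat min -0.0129 z 0.1124 0.1354 0.05636237809441676
  loop 0.09 22 lat min -0.0129 z 0.1117 0.1408 0.08617259162804114
  loop 0.12 22 lat min -0.0137 z 0.1087 0.1365 0.11645962312425562
scene 105
  s -0.180 lat med 0.0011 ctr -0.0002 top 0.1275 med 0.1235 14
  s -0.160 lat med 0.0016 ctr 0.0004 top 0.1271 med 0.1233 15
  s -0.140 lat med 0.0015 ctr 0.0008 top 0.1274 med 0.1239 15
  s -0.120 lat med 0.0006 ctr 0.0012 top 0.1267 med 0.1243 13
  s -0.100 lat med 0.0015 ctr 0.0007 top 0.1273 med 0.1239 14
  s -0.080 lat med 0.0013 ctr 0.0012 top 0.1268 med 0.1236 17
  s -0.060 lat med 0.0009 ctr -0.0001 top 0.1254 med 0.1240 15
  loop 0 18 lat min -0.0128 z 0.1093 0.1338 0.0004037783585875072
  loop 0.03 18 lat min -0.0126 z 0.1109 0.1381 0.03057422111590694
  loop 0.06 17 lat min -0.0131 z 0.1100 0.1337 0.06017881373991405
  loop 0.09 17 lat min -0.0114 z 0.1100 0.1371 0.09000377699364887
  loop 0.12 18 lat min -0.0121 z 0.1082 0.1346 0.12034556916054082
```

Both wrist and top depths put the shaft within 0.7 mm sideways of the loop line, and its axis at z≈0.121. The scene crop shows the pin aimed along the loops, with its tip at (278,268). Inserting now.

>>> send_rows --commands '[[[0, 0.004, -0.15], [0.003, 0, 0]], [[0, 0.004, -0.3], [0.003, 0, 0]], [[0, 0.004, -0.45], [0.003, 0, 0]], [[0, 0.004, -0.55], [0.003, 0, 0]], [[0, 0.004, -0.65], [0.003, 0, 0]], [[0, 0.004, -0.65], [0.003, 0, 0]]]'

```text
time_s: 10.65
position: [0.4429, -0.0905, 0.2901]
orientation: [-2.858, 1.569, 1.575]
wrist_force: [0.0, 1.2, -0.6]
gripper_width: 0.015
```

```bash
cat > chk.py <<'E'
from h import *
import sys
R,p0,s=tool();L=np.array([.4877,.0685,.122]);u=np.array([.2746,.9615,0]);ex=np.array([.9616,-.2744,0])
q=p0-L; print('s %.4f lat %.4f pin z %.4f'%(q@u,q@ex,p0[2]-.1678),'yaw',np.degrees(np.arctan2(R[1,1],R[0,1])),'zaxis',(-R[:,2]).round(4),s['wrist_force'].round(2),s['moment'].round(3),s['gripper_width'])
if len(sys.argv)>1:
    i=sys.argv[1]
    p,d=vision.camera('scene'); c=p[130:300,220:380]
    a=cv2.resize(c,None,fx=2.4,fy=3.5,interpolation=cv2.INTER_CUBIC)
    p,d=vision.camera('top'); c=np.clip(p[180:270,180:300].astype(float)*1.8,0,255).astype(np.uint8)
    b=cv2.resize(c,(400,595),interpolation=cv2.INTER_CUBIC)[:a.shape[0]]
    cv2.imwrite(f'pics/k{i}.png',np.hstack([a,b])[:,:,::-1])
E
python3 chk.py 5
```

```text
s -0.1652 lat 0.0006 pin z 0.1223 yaw -16.014567775263128 zaxis [0.2759 0.9612 0.0014] [ 0.01  1.18 -0.59] [-0.076  0.113  0.005] 0.014978181723262108
```

View pics/k5.png

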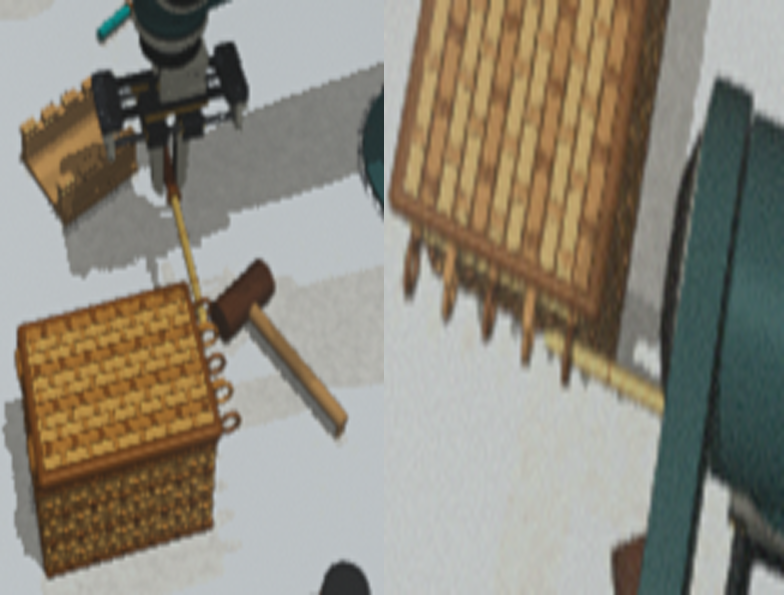

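The top view (right half) shows the tip through the first loop at (565,350), between loops 1 and 2. Forces are low, so I'll continue.

>>> send_rows --commands '[[[0, -0.003, -0.15], [0, 0, 0]], [[0, -0.003, -0.3], [0, 0, 0]], [[0, -0.003, -0.4], [0, 0, 0]], [[0, -0.003, -0.4], [0, 0, 0]]]'

```text
time_s: 11.15
position: [0.4536, -0.0522, 0.2902]
orientation: [-2.892, 1.57, 1.541]
wrist_force: [-0.1, -0.9, 0.2]
gripper_width: 0.0147
```

```bash
python3 chk.py 6
```

```text
s -0.1254 lat 0.0003 pin z 0.1224 yaw -15.984163698312887 zaxis [0.2754 0.9613 0.0012] [-0.06 -0.93  0.17] [-0.122  0.096  0.013] 0.014738847071483091
```

View pics/k6.png

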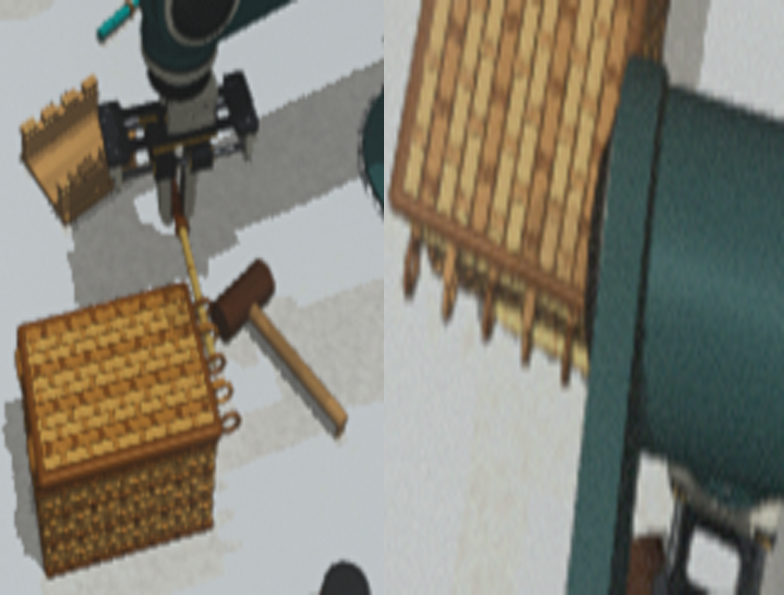

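The tip has passed loops 1 and 2 and is at loop 3, at (490,325) in the right half. Continuing.

>>> send_rows --commands '[[[0, -0.003, -0.12], [0, 0, 0]], [[0, -0.003, -0.24], [0, 0, 0]], [[0, -0.003, -0.35], [0, 0, 0]], [[0, -0.003, -0.35], [0, 0, 0]]]'

```text
time_s: 11.65
position: [0.4631, -0.0178, 0.2902]
orientation: [-2.656, 1.57, 1.779]
wrist_force: [0.2, -0.3, -0.5]
gripper_width: 0.0153
```

>>> send_rows --commands '[[[0, 0, -0.12], [0, 0, 0]], [[0, 0, -0.24], [0, 0, 0]], [[0, 0, -0.35], [0, 0, 0]], [[0, 0, -0.4], [0, 0, 0]], [[0, 0, -0.4], [0, 0, 0]]]'

```text
time_s: 12.15
position: [0.4742, 0.0214, 0.2901]
orientation: [-2.526, 1.569, 1.909]
wrist_force: [-0.9, 0.4, 1.1]
gripper_width: 0.0152
```

```bash
python3 chk.py 7
```

```text
s -0.0490 lat -0.0000 pin z 0.1223 yaw -15.862493992375754 zaxis [0.2733 0.9619 0.0011] [-0.93  0.4   1.08] [-0.095  0.105  0.03 ] 0.015162715105142882
```

View pics/k7.png

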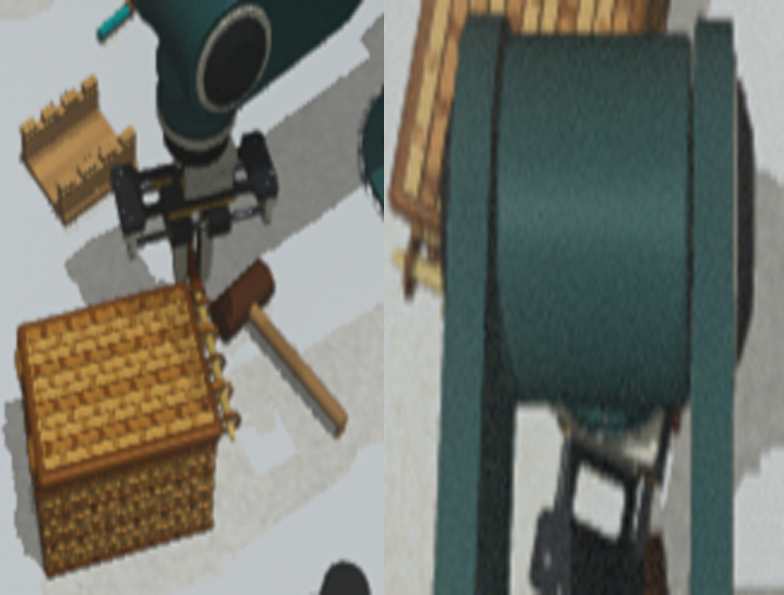

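The tip now shows beyond the fifth loop, at (235,438) in the scene half and (397,258) in the top half. I'll advance slowly until the collar touches.

>>> send_rows --commands '[[[0, 0, -0.04], [0, 0, 0]], [[0, 0, -0.07], [0, 0, 0]], [[0, 0, -0.07], [0, 0, 0]]]'

```text
time_s: 12.55
position: [0.476, 0.0276, 0.2902]
orientation: [-2.547, 1.57, 1.888]
wrist_force: [0.7, -0.1, -1.2]
gripper_width: 0.0152
```

>>> send_rows --commands '[[[0, 0, -0.02], [0, 0, 0]], [[0, 0, -0.02], [0, 0, 0]]]'

```text
time_s: 12.75
position: [0.4766, 0.0296, 0.2902]
orientation: [-2.643, 1.57, 1.792]
wrist_force: [0.0, 0.4, -0.9]
gripper_width: 0.015
```

>>> send_rows --commands '[[[0, 0, -0.02], [0, 0, 0]], [[0, 0, -0.02], [0, 0, 0]]]'

```text
time_s: 12.95
position: [0.4772, 0.0316, 0.2902]
orientation: [-2.385, 1.57, 2.049]
wrist_force: [-0.1, -2.2, 0.3]
gripper_width: 0.0151
```

>>> send_rows --commands '[[[0, 0, -0.015], [0, 0, 0]], [[0, 0, -0.015], [0, 0, 0]]]'

```text
time_s: 13.15
position: [0.4775, 0.0332, 0.29]
orientation: [-2.2, 1.569, 2.235]
wrist_force: [-2.5, 2.6, -0.4]
gripper_width: 0.0151
```

Run:
```python
from h import *
R,p0,s=tool(); print(s['wrist_force'],p0)
p,d=vision.camera("wrist"); cv2.imwrite("pics/wrist8.png",p[:,:,::-1]); print(tool()[2]['wrist_force'])
```

```text
[-2.46203334  2.61015636 -0.43122101] [0.47749404 0.03316702 0.29003387]
[-1.8000691   2.18726591 -0.00893514]
```

View pics/wrist8.png

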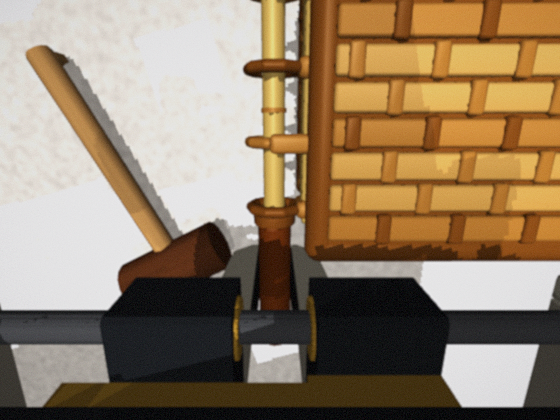

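Run:
```python
import cv2
p=cv2.imread("pics/wrist8.png")[185:245,230:330]
cv2.imwrite("pics/w8c.png",cv2.resize(p,None,fx=8,fy=8,interpolation=cv2.INTER_CUBIC))
```

```text
(no output)
```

View pics/w8c.png

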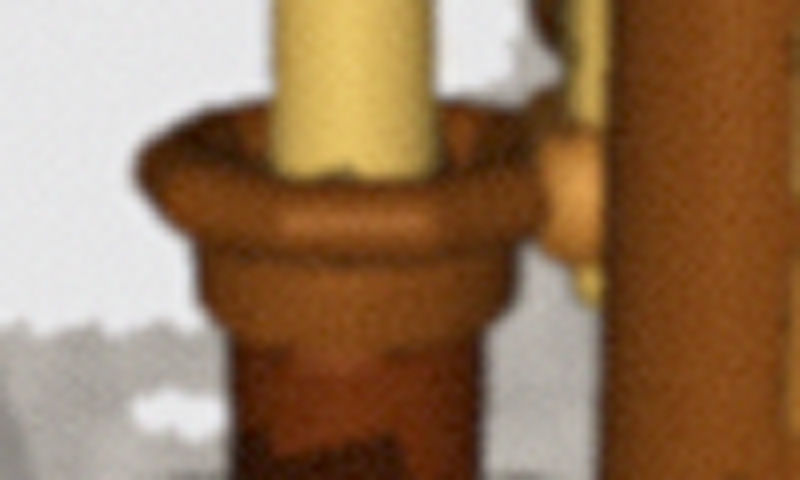

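The crop shows the collar at (360,290), directly behind the end loop at (340,210) with no visible gap. I'll press gently to confirm contact.

>>> send_rows --commands '[[[0, 0, -0.015], [0, 0, 0]], [[0, 0, -0.015], [0, 0, 0]]]'

```text
time_s: 13.4
position: [0.4777, 0.0341, 0.2899]
orientation: [-0.846, 1.568, -2.694]
wrist_force: [-4.9, -10.8, 2.1]
gripper_width: 0.0153
```

>>> send_rows --commands '[[[0, 0, -0.015], [0, 0, 0]], [[0, 0, -0.015], [0, 0, 0]]]'

```text
time_s: 13.6
position: [0.478, 0.0347, 0.2899]
orientation: [-0.373, 1.565, -2.222]
wrist_force: [-6.2, -14.2, 2.7]
gripper_width: 0.0149
```

The reaction along the pin rose to about 15 N, so the collar is against the loop. I'll release it and rise.

>>> send_rows --commands '[[[0, 0, 0.005], [0, 0, 0]], [[0, 0, 0.005], [0, 0, 0]], [[0, 0, 0.005], [0, 0, 0]], [[0, 0, 0.005], [0, 0, 0]], [[0, 0, 0.005], [0, 0, 0]], [[0, 0, 0.005], [0, 0, 0]]]' --gripper 0

```text
time_s: 14.2
position: [0.4778, 0.0343, 0.2899]
orientation: [-0.39, 1.565, -2.238]
wrist_force: [0.3, -0.1, 0.7]
gripper_width: 0.0467
```

Run:
```python
from h import *
R,p0,s=tool(); print(s['wrist_force'],p0,s['gripper_width'])
p,d=vision.camera("wrist"); cv2.imwrite("pics/wrist9.png",p[:,:,::-1])
```

```text
[ 0.27459025 -0.14183371  0.70003521] [0.47784385 0.03433339 0.28992274] 0.04666751914221502
```

View pics/wrist9.png

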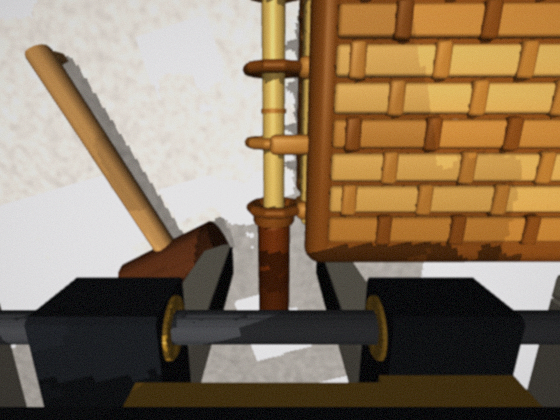

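The fingers are clear of the handle, and the pin stays in with its collar at the loop (272,212). Rising straight up, then backing away for a final look.

>>> send_rows --commands '[[[-0.3, 0, 0], [0, 0, 0]], [[-0.6, 0, 0], [0, 0, 0]], [[-1, 0, 0], [0, 0, 0]], [[-1, 0, 0], [0, 0, 0]]]'

```text
time_s: 14.65
position: [0.4784, 0.0348, 0.3952]
orientation: [0.985, 1.565, -0.864]
wrist_force: [0.3, -0.5, -0.5]
gripper_width: 0.0465
```

>>> send_rows --commands '[[[0, 0, 0.4], [0, 0, 0]], [[0, 0, 0.8], [0, 0, 0]], [[0, 0, 1], [0, 0, 0]], [[0, 0, 1], [0, 0, 0]]]'

```text
time_s: 15.05
position: [0.4504, -0.0631, 0.3952]
orientation: [0.938, 1.565, -0.914]
wrist_force: [-0.1, 0.7, 0.0]
gripper_width: 0.0465
```

>>> send_rows --commands '[[[0, 0, 0.4], [0, 0, 0]], [[0, 0, 0.8], [0, 0, 0]], [[0, 0, 1], [0, 0, 0]], [[0, 0, 1], [0, 0, 0]], [[0, 0, 1], [0, 0, 0]]]'

```text
time_s: 15.55
position: [0.4229, -0.1589, 0.3952]
orientation: [0.967, 1.566, -0.885]
wrist_force: [-0.9, 0.3, -0.4]
gripper_width: 0.0463
```

Run:
```python
from h import *
R,t,s=tool()
u_=np.array([.2746,.9615,0]); ex=np.array([.9616,-.2744,0]); L=np.array([.4877,.0685,.122])
out=[]
for n in ['scene','top']:
    p,d=vision.camera(n); P=deproj(n,d); q=P-L; sx=q@u_; l=q@ex; h=P[...,2]; hsv=cv2.cvtColor(p,cv2.COLOR_RGB2HSV)
    m=(sx>-.1)&(sx<.2)&(abs(l)<.011)&(h>.1)&(h<.14); S=sx[m]; print(n,m.sum(),'s range',S.min(),S.max())
    m=(abs(l-.11)<.08)&(abs(sx-.06)<.06)&(h>.1); print('lid z med',np.median(h[m]), 'front',np.median(h[m&(l<.06)]),'back',np.median(h[m&(l>.16)]))
    cv2.imwrite(f"pics/{n}10.png",p[:,:,::-1])
    b=(130,220,300,380) if n=='scene' else (180,180,270,300)
    c=np.clip(p[b[0]:b[2],b[1]:b[3]].astype(float)*(1 if n=='scene' else 1.8),0,255).astype(np.uint8)
    out.append(cv2.resize(c,(400,500),interpolation=cv2.INTER_CUBIC))
cv2.imwrite('pics/k10.png',np.hstack(out)[:,:,::-1])
```

```text
scene 328 s range -0.07162194682075328 0.1458780297535578
lid z med 0.14347189009812975 front 0.14346582938381972 back 0.14346939014690008
top 535 s range -0.07535616559386966 0.14319926331135027
lid z med 0.14482887582256768 front 0.14481411567062047 back 0.14472640306121165
```

View pics/k10.png

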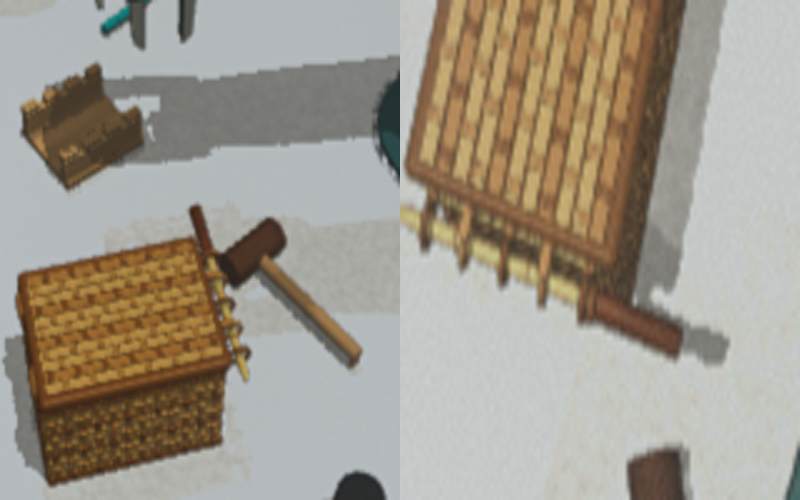

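View pics/top10.png

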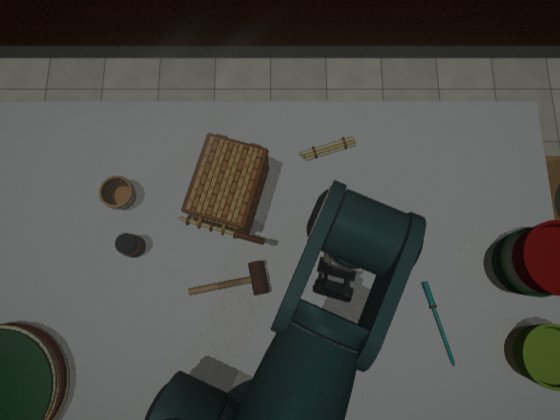

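The final views show the pin through all five loops, with the dark handle's collar at the end loop (top crop, 590,300). The lid is flat, and the pot, jar, mallet, canes and turquoise pin are at their original pixels. Handing in.

```bash
python3 -c "
from plant import sign_off
print(sign_off())"
```

```text
the job is handed in; nothing more can be done
None
```

The job is done and handed in at about 15.7 s on the robot clock, well inside the 56 s limit. I pressed the lid shut to its stop, took the dark-handled pin from the rest and threaded it from the robot's right through all five loops. I stopped at collar contact, with about 15 N of reaction, then let go and backed the arm away.

**What the last checks showed:**
- **Lid:** flat, with front and back heights equal to within 0.1 mm in both the scene and top views.
- **Pin:** the shaft stands out beyond the fifth loop, and the collar is at the right end loop.
- **Other things:** the pot, jar, mallet, canes and turquoise look-alike sit where they started in the top view.

**What was less certain:**
- **Collar gap:** I eased the tool back about 0.5 mm while opening the jaws, so a gap of that order at the collar can't be ruled out. The collar's position inferred from the tip depth was about 1.5 mm short of contact. That is near what the cameras can resolve, and no gap showed in the wrist picture after release.
- **Loop positions:** the first top-view estimate of the loop line differed from the wrist camera's by about 2 mm sideways and 5 mm lengthwise. I used the wrist camera's.

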